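# Shut, lock and start the waffle iron

## Robot

A 6-joint arm with a two-finger parallel gripper is mounted at the origin on a cart in front of the work surface, level with it; the furniture and walls round the work are solid. World frame = base frame: x ahead of the robot, y to its left, z up, the work surface at z = 0. Lengths are in m, angles in rad, forces in N, time in s.
With the tool pointing down it reaches from about 0.3 to 0.85 m from the base axis. Payload 4.2 kg.
Tool frame: the origin (TCP) lies on the front face of the gripper's body, between the roots of the fingers; the fingertips stand 78 mm ahead of it and the grasp point (between the pads) lies r.tcp_to_grasp ahead of it (r.tcp_to_grasp is the distance from the TCP to the grasp point, in m); z points along the fingers, y is the line along which they close (so a half turn about z gives the same grasp; the last joint's range is limited). The gripper opens to 91 mm and grips with 3 to 60 N. Pads are 32 mm wide; open, the fingers measure 118 mm over their backs; the gripper's body (76 mm by 178 mm) begins 60 mm behind the grasp point.
Start: joints at [1.137, 0.32, 1.565, -0, 1.257, -0.02], TCP at [0.231, 0.526, 0.292] pointing down, gripper open.
Joint ranges: [-3.11, 3.11], [-0.84, 2.01], [0.21, 2.61], [-1.34, 4.49], [0.05, 2.63], [-2.56, 2.56]. Speed limits (rad/s): [2.57, 2.57, 3.14, 3.14, 3.14, 3.14].

## Interface

Orientations are given as a rotation vector (axis times angle).
In Python, from plant import state, read_camera, ticket, r gives the robot as it stands.
- The arm moves only by the tool send_rows, never from a script. Its argument "targets" is a list of rows, each an object with "grip": the opening, from 0 (shut) to 1 (fully open); "dp": the shift along the tool's x, y, z each as a share of 1 m, from -1 to 1, a list of three; "twist": the turn, a rotation vector about the tool's x, y, z each as a share of pi rad, from -1 to 1, a list of three. In form: [{"grip": grip, "dp": [dx, dy, dz], "twist": [ax, ay, az]}, ...]. A call has 1 to 12 rows; each row is the pose to reach, as a shift and turn from the pose commanded when the call began, along the tool's axes at that moment, turning the shorter way round; what a row does not reach only later rows make up. A row lasts 1/12 s, in which the tool goes at most 41.7 mm and 7.16 degrees, less where a joint would pass 70% of its speed; a pose out of reach is approached as far as the arm can. A call with a number of a shift or a turn outside -1 to 1 is refused whole. A call with a gripper value outside its range is refused whole. The fingers move at their own pace and stop on an object; "newtons" is the grip in N (left out, the last holds). Time passes only in rows, so rows that repeat a pose let the fingers close. It gives the time, the measured TCP pose, the force, the opening and the grip force at its end, in the units of the state.
- state(): the state, without advancing time (a new reading comes with each control period).
- read_camera(name): name is "scene" or "top" or "wrist"; returns a dict with "img" (480x640x3 uint8, blue, green, red), "intrinsics" (3x3 intrinsics, pixels), "k1" (the pictures are not rectified: a ray, as slopes to the right and down, at radius r is drawn at 1 + k1 r^2 times it, then the intrinsics apply), "R" (3x3) and "t" (3): a world point X has camera coordinates R X + t. Camera axes: x right, y down, z forward; pixel columns grow to the right and rows downward; lengths in m; the calibration is good to about 2 mm. A picture is of the moment at which its call begins. There is no depth.
- ticket.finish_job(): hands the job in; it is judged then, once.
The state is a dict: "time": time; "qpos": joint angles; "qvel": joint speeds; "joint_efforts": joint torques, N m; "tool_pos": TCP position; "eef_rot": TCP orientation; "wrist_force": force on the tool from outside, world axes, zero at the start; "wrist_torque": the same for the moment, N m; "finger_gap": finger opening in m; "gripper_force": force on a finger pad.
Only numpy, scipy, OpenCV 4.12 (cv2) and the standard library are available. Lean on these libraries where they do the work, as an engineer would, in place of code of your own. Each camera call takes 0.05 s, during which the arm holds its last target. There are 200 camera calls.

## Task

Get the waffle iron heating: push its lid fully shut, flip the red locking lever from the front over to the back so that it snaps into its locked position, and then press the green start button down and let it come up again. Only push and press with the fingertips: do not pinch the lever, do not slam the lid or throw it wide open, do not lift, tip or shove the machine, and leave everything around it alone. Finish with the hand clear.

Things in the scene. Friction and masses are not known exactly. Their poses are not given: they have to be found in the camera images.
- waffle_iron: Waffle iron, loose on rubber feet, about 3.5 kg: steel base 200 (x) x 210 (y) x 46 mm and, along its right side (-y), a black control wing 170 x 66 mm centred at y = -136 mm, its flat top 58 mm above the worktop. Origin under the centre of the steel base, on the worktop; x points from its front to its back (away from the robot), z up. Offsets below are in this frame.
- lid (a joint): Lid hinge angle: 0 = fully shut, grows as the front edge rises. It starts ajar at about 0.4 to 0.7. A friction hinge: the lid stays where it is left and goes down under 1 to 3 N near its front edge.
- lid_hinge (a point): Point on the hinge axis (along the machine's y), at (96, 0, 52) mm. The lid, a steel shell 188 mm long x 200 mm (y), reaches forward from it; shut, its flat top is 36 mm above the axis and 88 mm above the worktop. A black grip bar, 100 mm wide with its top 10 mm lower than the lid's, juts 19 mm from its front edge.
- lid_press (a point): Point on the lid's flat top, on its centre line, 28 mm behind its front edge: 160 mm forward of the hinge axis and 36 mm above it when shut; moves with the lid. A good place to push down.
- lock_lever (a joint): Locking lever angle, 0 to 1.2 rad. 0 = open, leaning 0.6 rad from upright towards the machine's front; 0.6 = upright; 1.2 = locked, leaning 0.6 rad to the back. An over-centre spring snaps it to whichever end it is nearer: a level push of about 6 N on the paddle starts it moving, falling to none at upright.
- lever_pivot (a point): Point on the lever's hinge axis (parallel to the machine's y), at (30, -136, 64) mm, on the control wing. The lever is a flat steel arm with a red paddle 36 mm wide (y), 19 mm thick and 32 mm long that covers 46 to 78 mm from the pivot.
- lever_tip (a point): Middle of the top end of the red paddle, 78 mm from the pivot; moves with the lever.
- lever_front: Front half (towards the machine's front, where a push to lock is applied) of the red paddle. Origin at the lever's pivot.
- lever_back: Back half of the red paddle; a 5 mm slot parts it from the front half. Origin at the lever's pivot.
- start_button (a joint): Travel of the green start button on the control wing: 0 = up, 0.005 m = fully down (4 N); springs back.
- start_button_top (a point): Centre of the top face of the green start button (26 mm round, in a black collar), at (-55, -136, 79) mm when up, in front of the lever; it is pressed straight down.
- salt_shaker: glass salt shaker with a grey cap, 44 mm round, 90 mm tall; stands close to the right of the machine. Stands by; leave alone. Origin at the centre of its underside.
- teaspoon: steel teaspoon 130 mm long, lies close to the left of the machine. Stands by; leave alone. Origin at the centre of its underside.
- mug: green mug, 81 mm round, 94 mm tall. Stands by; leave alone. Origin at the centre of its underside.
- mustard_jar: mustard jar with a cream lid, 50 mm round, 106 mm tall. Stands by; leave alone. Origin at the centre of its underside.
- tea_caddy: white canister with a wooden lid, 70 x 70 x 90 mm. Stands by; leave alone. Origin at the centre of its underside.
- garlic: garlic bulb, 53 mm. Stands by; leave alone. Origin at the centre of its underside.
- espresso_cup: black and white espresso cup, 60 mm round, 53 mm tall. Stands by; leave alone. Origin at the centre of its underside.
- pepper_mill: wooden pepper mill, 58 mm round, 165 mm tall. Stands by; leave alone. Origin at the centre of its underside.

How it is judged:
By the outcome, as a careful person would: the job done as asked, in the order asked, and still so for the second after the job is handed in, with the robot touching nothing.
It also fails if it takes over 45 s, if anything falls off the work surface, if the arm or the gripper's body presses on something with over 40 N, if the wrist force passes 120 N, or if a joint passes its speed limit or range.

## Working session

There is one attempt and no reset: what is moved stays moved. The work goes in short steps, Python scripts to look and compute and a tool call to move; the robot and the scene stay as the last step left them, time stands still between calls to the robot, and variables do not carry over. Pictures are saved under pics/ and viewed, at most 10 in all, crops included, and the job is handed in when it is done.

Besides the shell and the picture viewer there is one more tool, called after "Call:" in YAML: its name, and indented under it one key for each argument. send_rows: Moves the arm, as the interface text tells. Its arguments: {"type":"object","properties":{"targets":{"type":"array","items":{"type":"object","properties":{"grip":{"type":"number"},"dp":{"type":"array","items":{"type":"number"}},"twist":{"type":"array","items":{"type":"number"}}}}},"newtons":{"type":"number"}},"required":["targets"]}

```bash
ls; mkdir -p pics; cat > h.py <<'E'
import numpy as np, cv2
from plant import state, read_camera, ticket, r
from scipy.spatial.transform import Rotation as Ro
def ray(c,u,v):
    K=c["intrinsics"]; d=np.array([(u-K[0,2])/K[0,0],(v-K[1,2])/K[1,1]]); s=d.copy()
    for _ in range(20): s=d/(1+c["k1"]*(s@s))
    R=np.array(c["R"]); o=-R.T@np.array(c["t"]); return o,R.T@np.array([s[0],s[1],1.])
def plane(c,u,v,z):
    o,d=ray(c,u,v); return o+d*(z-o[2])/d[2]
def proj(c,X):
    p=np.array(c["R"])@np.array(X)+np.array(c["t"]); s=p[:2]/p[2]; s=s*(1+c["k1"]*(s@s)); K=c["intrinsics"]
    return np.array([K[0,0]*s[0]+K[0,2],K[1,1]*s[1]+K[1,2]])
def two(a,b):
    A=[];B=[]
    M=np.zeros((3,3));v=np.zeros(3)
    for o,d in(a,b):
        d=d/np.linalg.norm(d);P=np.eye(3)-np.outer(d,d);M+=P;v+=P@o
    return np.linalg.solve(M,v)
E
python3 - <<'E'
from h import *
for n in("scene","top"):
    c=read_camera(n); c["intrinsics"]=np.array(c["intrinsics"]); cv2.imwrite(f"pics/{n}0.png",c["img"]); np.save(f"{n}0.npy",c,allow_pickle=True)
    print(n,-np.array(c["R"]).T@np.array(c["t"]))
s=state();print({k:np.round(v,3) for k,v in s.items()},r.tcp_to_grasp)
E
```

```text
pics
scene [-0.06925065 -0.76291631  1.05080977]
top [-0.1880008  -0.01357337  1.58958595]
{'time': np.float64(0.1), 'qpos': array([ 1.137,  0.32 ,  1.566, -0.   ,  1.257, -0.02 ]), 'qvel': array([-0.001, -0.002, -0.002,  0.001,  0.   ,  0.003]), 'joint_efforts': array([-1.0000e-03, -4.1334e+01, -2.3251e+01,  7.3000e-02,  4.2000e-02,
       -0.0000e+00]), 'tool_pos': array([0.231, 0.526, 0.292]), 'eef_rot': array([-6.450e-01, -3.074e+00,  2.000e-03]), 'wrist_force': array([ 0.429,  0.065, -0.497]), 'wrist_torque': array([ 0.017, -0.001,  0.003]), 'gripper_force': np.float64(0.0), 'finger_gap': np.float64(0.091)} 0.0595
```

View pics/scene0.png

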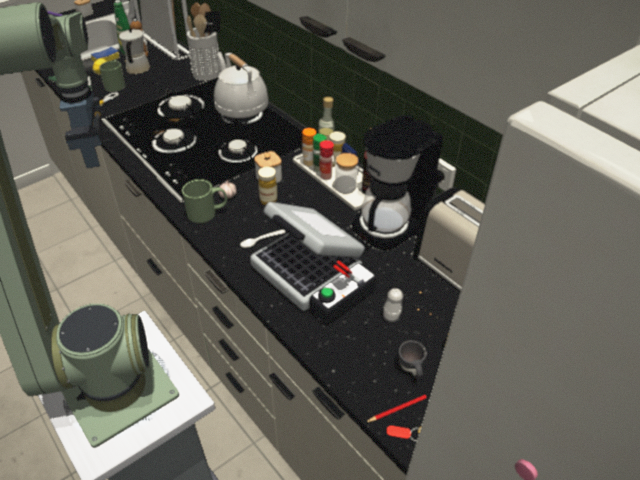

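View pics/top0.png

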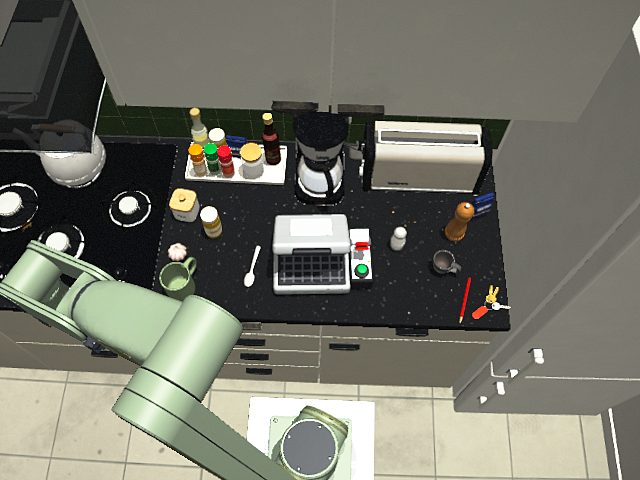

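The scene picture shows the green button at (327,294) and the red paddle at (342,267). In the top picture they are at (361,270) and (361,246), with the base front edge at about row 291 and the lid ajar. Next I'll triangulate these points.

```bash
python3 - <<'E'
from h import *
C={n:np.load(f"{n}0.npy",allow_pickle=True).item() for n in("scene","top")}
win={"scene":(300,380,240,320),"top":(345,380,225,290)}
P={}
for n,c in C.items():
    x0,x1,y0,y1=win[n]; im=c["img"][y0:y1,x0:x1]; h=cv2.cvtColor(im,cv2.COLOR_BGR2HSV)
    g=cv2.inRange(h,(45,120,60),(85,255,255)); rd=cv2.inRange(h,(0,140,80),(8,255,255))|cv2.inRange(h,(172,140,80),(180,255,255))
    for k,m in(("g",g),("r",rd)):
        nl,l,st,ce=cv2.connectedComponentsWithStats(m)
        for i in range(1,nl):
            if st[i,4]>3: print(n,k,st[i]+[x0,y0,0,0,0],ce[i]+[x0,y0])
        v,u=np.nonzero(m); P[n,k]=(u.mean()+x0,v.mean()+y0)
    cv2.imwrite(f"pics/{n}_crop.png",cv2.resize(c["img"][200:320,240:400],None,fx=5,fy=5,interpolation=cv2.INTER_CUBIC)) 
for k in"gr":
    print(k,two(ray(C["scene"],*P["scene",k]),ray(C["top"],*P["top",k])), [plane(C[n],*P[n,k],0.079 if k=="g" else .115) for n in C])
E
```

```text
scene g [321 288  12  10  93] [326.51612903 292.53763441]
scene r [333 260  18  17 135] [341.23703704 267.6       ]
top g [357 264  10  10  79] [361.64556962 268.53164557]
top r [356 242  14   4  51] [361.92156863 243.58823529]
top r [356 247  13   3  37] [361.67567568 248.        ]
g [ 0.48801348 -0.12271089  0.07239226] [array([ 0.48452667, -0.12700639,  0.079     ]), array([ 0.48480446, -0.12219064,  0.079     ])]
r [ 0.53288807 -0.11928856  0.12305735] [array([ 0.53862811, -0.1136433 ,  0.115     ]), array([ 0.53637048, -0.11977622,  0.115     ])]
```

View pics/scene_crop.png

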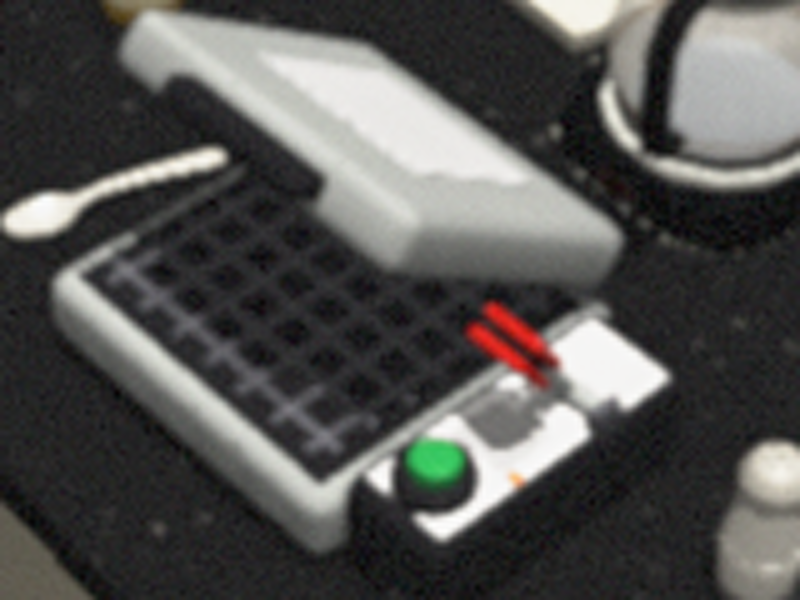

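View pics/top_crop.png

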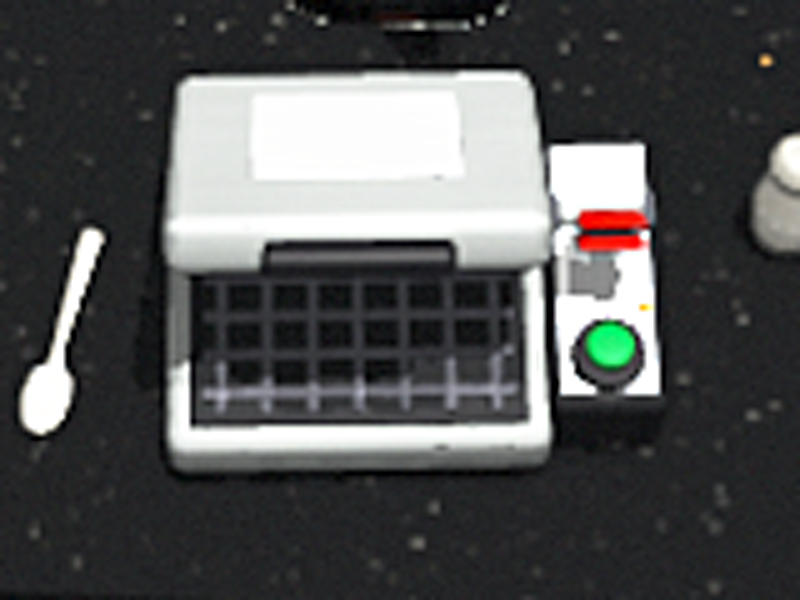

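The crops show the machine almost square to the view. Base front-top edge runs from (170,428) to (548,428) and the lid's lower front edge is at row 270 or so. The lever's two red bars are at (612,220) and (612,240), and the spoon and shaker are clear of the machine. Next I'll work out the pose and lid angle.

```bash
python3 - <<'E'
from h import *
c=np.load("top0.npy",allow_pickle=True).item(); s=np.load("scene0.npy",allow_pickle=True).item()
f=lambda u,v,z:plane(c,240+u/5-.4,200+v/5-.4,z).round(4)
print("wing TL,TR,BR",f(550,144,.058),f(646,144,.058),f(660,394,.058),f(555,394,.058))
print("base front edge",f(170,430,.04),f(548,428,.04), "bottom",f(170,470,.005),f(548,468,.005))
print("btn",f(610,345,.079))
print("red back bar",f(580,220,.128),f(645,218,.128))
b=np.array([.486,-.1235,0]); O=b+[.055,.136,0]
for yaw in(0,):
  for th in np.arange(.3,.8,.1):
    q=lambda a,h,y:O+[.096-a*np.cos(th)+h*np.sin(th),y,.052+a*np.sin(th)+h*np.cos(th)]
    for n,cc in(("top",c),("scene",s)):
      print(round(th,1),n,[((proj(cc,q(a,h,y))-[240,200]+.4)*5).round(0) for a,h,y in((.188,.036,-.1),(.188,.036,.1),(.188,.0,-.1))])
print(O)
st=state();print(Ro.from_rotvec(st["eef_rot"]).as_matrix().round(3))
E
```

```text
wing TL,TR,BR [ 0.6165 -0.0892  0.058 ] [ 0.6188 -0.1434  0.058 ] [ 0.466  -0.1508  0.058 ] [ 0.4637 -0.0939  0.058 ]
base front edge [0.4415 0.1144 0.04  ] [ 0.4512 -0.0913  0.04  ] bottom [0.432  0.1156 0.005 ] [ 0.4417 -0.0934  0.005 ]
btn [ 0.4846 -0.1221  0.079 ]
red back bar [ 0.5348 -0.1023  0.128 ] [ 0.5374 -0.1369  0.128 ]
0.3 top [array([552., 323.]), array([166., 308.]), array([548., 368.])]
0.3 scene [array([352., 337.]), array([ 96., 103.]), array([334., 400.])]
0.4 top [array([554., 292.]), array([166., 277.]), array([550., 343.])]
0.4 scene [array([370., 301.]), array([110.,  69.]), array([345., 367.])]
0.5 top [array([556., 259.]), array([166., 245.]), array([552., 315.])]
0.5 scene [array([390., 266.]), array([128.,  35.]), array([359., 333.])]
0.6 top [array([558., 224.]), array([166., 210.]), array([554., 285.])]
0.6 scene [array([413., 230.]), array([148.,   2.]), array([377., 298.])]
0.7 top [array([560., 188.]), array([167., 174.]), array([556., 253.])]
0.7 scene [array([438., 195.]), array([171., -30.]), array([397., 263.])]
[0.541  0.0125 0.    ]
[[-0.916  0.402 -0.001]
 [ 0.402  0.916 -0.001]
 [ 0.    -0.002 -1.   ]]
```

Call:
send_rows:
  targets:
    - {"grip": 0,"dp": [-0.2,-0.145,0],"twist": [0,0,-0.147]}
    - {"grip": 0,"dp": [-0.3,-0.22,0],"twist": [0,0,-0.147]}
    - {"grip": 0,"dp": [-0.4,-0.29,0],"twist": [0,0,-0.147]}
    - {"grip": 0,"dp": [-0.4775,-0.349,0],"twist": [0,0,-0.147]}
    - {"grip": 0,"dp": [-0.4775,-0.349,0],"twist": [0,0,-0.147]}
    - {"grip": 0,"dp": [-0.4775,-0.349,0],"twist": [0,0,-0.147]}
    - {"grip": 0,"dp": [-0.4775,-0.349,0],"twist": [0,0,-0.147]}
    - {"grip": 0,"dp": [-0.4775,-0.349,0],"twist": [0,0,-0.147]}
    - {"grip": 0,"dp": [-0.4775,-0.349,0],"twist": [0,0,-0.147]}
    - {"grip": 0,"dp": [-0.4775,-0.349,0],"twist": [0,0,-0.147]}
    - {"grip": 0,"dp": [-0.4775,-0.349,0],"twist": [0,0,-0.147]}
    - {"grip": 0,"dp": [-0.4775,-0.349,0],"twist": [0,0,-0.147]}

```text
time: 1.1
tool_pos: [0.4799, 0.0968, 0.2921]
eef_rot: [0.075, -3.14, -0.0]
wrist_force: [1.3, 1.3, 0.1]
finger_gap: 0.0139
gripper_force: 0.0
```

Call:
send_rows:
  targets:
    - {"grip": 0,"dp": [0,0,0],"twist": [0,0,0]}
    - {"grip": 0,"dp": [0,0,0],"twist": [0,0,0]}
    - {"grip": 0,"dp": [0,0,0],"twist": [0,0,0]}

```text
time: 1.35
tool_pos: [0.479, 0.099, 0.2919]
eef_rot: [0.074, -3.139, -0.001]
wrist_force: [-0.8, 0.1, -0.7]
finger_gap: 0.0007
gripper_force: 0.0
```

```bash
python3 - <<'E'
from h import *
c=read_camera("wrist"); c["intrinsics"]=np.array(c["intrinsics"]); cv2.imwrite("pics/w1.png",c["img"]); np.save("w1.npy",c,allow_pickle=True)
s=state();print(s["tool_pos"],s["wrist_force"],s["finger_gap"],s["qpos"])
O=np.array([.534,.0156,0]);R=Ro.from_euler("z",.047).as_matrix()
for p in([-.055,-.136,.079],[-.014,-.136,.128],[-.1,-.1,.04],[-.1,.1,.04]):print(p,proj(c,O+R@p).round(0))
for th in(.4,.5,.6,.7): print(th,[proj(c,O+R@[.096-.188*np.cos(th)+.036*np.sin(th),y,.052+.188*np.sin(th)+.036*np.cos(th)]).round() for y in(-.1,.1)])
E
```

```text
[0.47885293 0.09959723 0.29194439] [ 0.14760636 -0.21619499  0.7069324 ] 0.0002552003284068628 [ 1.81226942e-01  1.84934619e-01  1.75168911e+00  6.62781065e-04
  1.20594541e+00 -1.43851092e+00]
[-0.055, -0.136, 0.079] [ 16. 228.]
[-0.014, -0.136, 0.128] [-27. 308.]
[-0.1, -0.1, 0.04] [ 88. 161.]
[-0.1, 0.1, 0.04] [345. 162.]
0.4 [array([-23., 244.]), array([353., 244.])]
0.5 [array([-42., 273.]), array([354., 273.])]
0.6 [array([-62., 307.]), array([355., 307.])]
0.7 [array([-80., 347.]), array([356., 346.])]
```

View pics/w1.png

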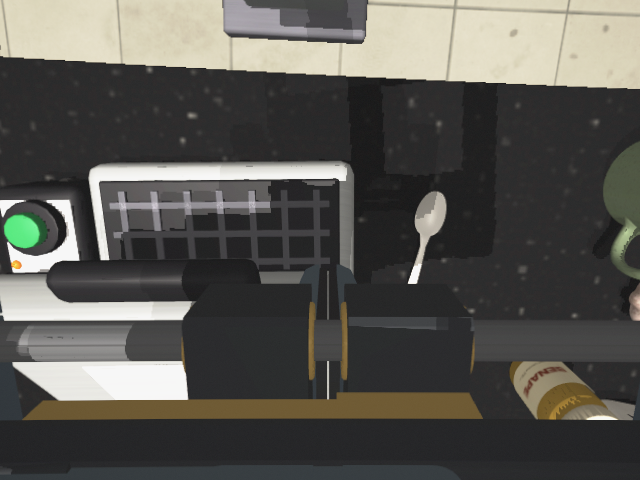

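The wrist picture agrees with the estimate: button at (22,231) against a predicted (16,228), and base front corners at (92,166) and (350,165). That moves the estimate about 3 mm toward +y. The fingertips are above the left side of the lid; moving over the press point.

Call:
send_rows:
  targets:
    - {"grip": 0,"dp": [-0.02,-0.038,0],"twist": [0,0,0]}
    - {"grip": 0,"dp": [-0.038,-0.07,0],"twist": [0,0,0]}
    - {"grip": 0,"dp": [-0.044,-0.084,0],"twist": [0,0,0]}
    - {"grip": 0,"dp": [-0.044,-0.084,0.01],"twist": [0,0,0]}
    - {"grip": 0,"dp": [-0.044,-0.084,0.015],"twist": [0,0,0]}
    - {"grip": 0,"dp": [-0.044,-0.084,0.02],"twist": [0,0,0]}
    - {"grip": 0,"dp": [-0.044,-0.084,0.02],"twist": [0,0,0]}

```text
time: 1.98
tool_pos: [0.5259, 0.0187, 0.2707]
eef_rot: [0.079, -3.137, -0.001]
wrist_force: [-0.2, -1.2, -0.5]
finger_gap: 0.0004
gripper_force: 0.0
```

Call:
send_rows:
  targets:
    - {"grip": 0,"dp": [0,0,0.005],"twist": [0,0,0]}
    - {"grip": 0,"dp": [0,0,0.01],"twist": [0,0,0]}
    - {"grip": 0,"dp": [0.002,0,0.014],"twist": [0,0,0]}
    - {"grip": 0,"dp": [0.004,0,0.018],"twist": [0,0,0]}
    - {"grip": 0,"dp": [0.007,0,0.022],"twist": [0,0,0]}
    - {"grip": 0,"dp": [0.01,0,0.026],"twist": [0,0,0]}
    - {"grip": 0,"dp": [0.013,0,0.03],"twist": [0,0,0]}
    - {"grip": 0,"dp": [0.016,0,0.034],"twist": [0,0,0]}
    - {"grip": 0,"dp": [0.018,0,0.038],"twist": [0,0,0]}
    - {"grip": 0,"dp": [0.02,0,0.042],"twist": [0,0,0]}

```text
time: 2.82
tool_pos: [0.5071, 0.016, 0.2298]
eef_rot: [0.075, -3.14, 0.0]
wrist_force: [-1.1, -0.3, 1.3]
finger_gap: 0.0003
gripper_force: 1.0
```

Call:
send_rows:
  targets:
    - {"grip": 0,"dp": [0.004,0,0.005],"twist": [0,0,0]}
    - {"grip": 0,"dp": [0.008,0,0.01],"twist": [0,0,0]}
    - {"grip": 0,"dp": [0.012,0,0.015],"twist": [0,0,0]}
    - {"grip": 0,"dp": [0.015,0,0.02],"twist": [0,0,0]}
    - {"grip": 0,"dp": [0.018,0,0.025],"twist": [0,0,0]}
    - {"grip": 0,"dp": [0.02,0,0.03],"twist": [0,0,0]}
    - {"grip": 0,"dp": [0.022,0,0.035],"twist": [0,0,0]}
    - {"grip": 0,"dp": [0.024,0,0.039],"twist": [0,0,0]}
    - {"grip": 0,"dp": [0.026,0,0.043],"twist": [0,0,0]}
    - {"grip": 0,"dp": [0.027,0,0.047],"twist": [0,0,0]}
    - {"grip": 0,"dp": [0.028,0,0.051],"twist": [0,0,0]}
    - {"grip": 0,"dp": [0.028,0,0.055],"twist": [0,0,0]}

```text
time: 3.82
tool_pos: [0.4788, 0.0148, 0.1747]
eef_rot: [0.075, -3.139, -0.0]
wrist_force: [-0.5, -0.2, 1.6]
finger_gap: 0.0001
gripper_force: 0.8
```

Tip is at z = 0.097; the lid should meet the base at 0.088.

Call:
send_rows:
  targets:
    - {"grip": 0,"dp": [0,0,0.003],"twist": [0,0,0]}
    - {"grip": 0,"dp": [0,0,0.006],"twist": [0,0,0]}
    - {"grip": 0,"dp": [0,0,0.008],"twist": [0,0,0]}
    - {"grip": 0,"dp": [0,0,0.01],"twist": [0,0,0]}
    - {"grip": 0,"dp": [0,0,0.01],"twist": [0,0,0]}

```text
time: 4.23
tool_pos: [0.4792, 0.0148, 0.1665]
eef_rot: [0.075, -3.14, -0.0]
wrist_force: [-4.5, 0.1, 13.2]
finger_gap: 0.0
gripper_force: 6.5
```

Call:
send_rows:
  targets:
    - {"grip": 0,"dp": [0,0,-0.02],"twist": [0,0,0]}
    - {"grip": 0,"dp": [0,0,-0.05],"twist": [0,0,0]}
    - {"grip": 0,"dp": [0,0,-0.07],"twist": [0,0,0]}
    - {"grip": 0,"dp": [0,-0.04,-0.07],"twist": [0,0,0]}
    - {"grip": 0,"dp": [-0.002,-0.08,-0.07],"twist": [0,0,0]}
    - {"grip": 0,"dp": [-0.004,-0.115,-0.07],"twist": [0,0,0]}
    - {"grip": 0,"dp": [-0.004,-0.135,-0.07],"twist": [0,0,0]}
    - {"grip": 0,"dp": [-0.004,-0.135,-0.07],"twist": [0,0,0]}
    - {"grip": 0,"dp": [-0.004,-0.135,-0.07],"twist": [0,0,0]}

```text
time: 4.98
tool_pos: [0.4901, -0.1205, 0.235]
eef_rot: [-0.071, 3.141, 0.001]
wrist_force: [-0.3, 0.2, -0.2]
finger_gap: 0.0006
gripper_force: 0.0
```

```bash
python3 - <<'E'
from h import *
a=[]
for n in("scene","wrist"):
    c=read_camera(n); c["intrinsics"]=np.array(c["intrinsics"]);np.save(n+"2.npy",c,allow_pickle=True)
    a.append(cv2.resize(c["img"][200:320,240:400],(560,420)) if n=="scene" else cv2.resize(c["img"],None,fx=.5,fy=.5)); 
    O=np.array([.535,.018,0]);R=Ro.from_euler("z",.047).as_matrix()
    for p in([-.055,-.136,.079],[-.014,-.136,.128],[-.1,-.1,.04],[-.092,-.1,.088]):print(n,p,proj(c,O+R@p).round(0))
b=np.zeros((600,800,3),np.uint8); b[:420,:560]=a[0]; b[360:,480:]=a[1]; cv2.imwrite("pics/m2.png",b)
s=state();print(s["tool_pos"],s["wrist_force"])
E
```

```text
scene [-0.055, -0.136, 0.079] [325. 290.]
scene [-0.014, -0.136, 0.128] [339. 267.]
scene [-0.1, -0.1, 0.04] [300. 302.]
scene [-0.092, -0.1, 0.088] [303. 287.]
wrist [-0.055, -0.136, 0.079] [325. 249.]
wrist [-0.014, -0.136, 0.128] [325. 351.]
wrist [-0.1, -0.1, 0.04] [380. 167.]
wrist [-0.092, -0.1, 0.088] [390. 188.]
[ 0.48985906 -0.11912261  0.23499562] [ 0.30666384  0.5064205  -0.18856436]
```

View pics/m2.png

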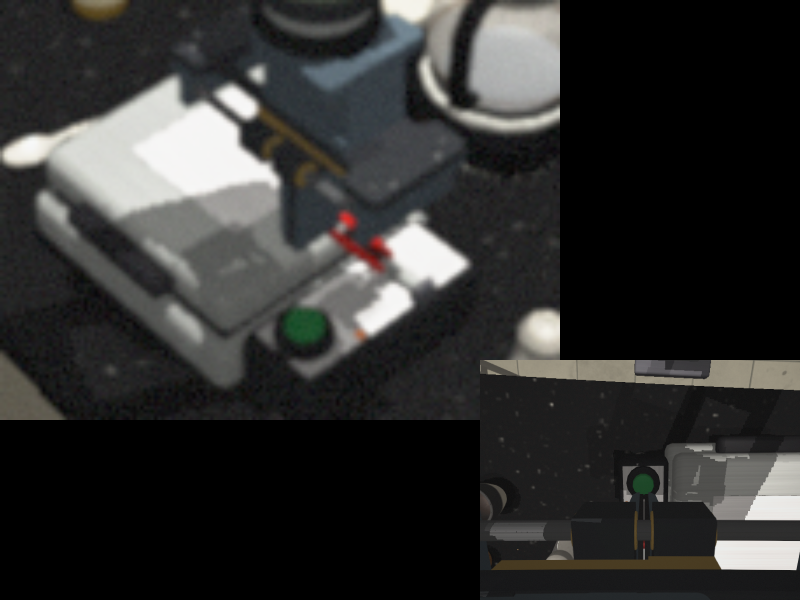

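The lid is shut. The button appears at wrist pixel (326,248) against a predicted (325,249), so the estimate holds. The lever is still leaning forward. Going down in front of it.

Call:
send_rows:
  targets:
    - {"grip": 0,"dp": [0,0,0.02],"twist": [0,0,0]}
    - {"grip": 0,"dp": [0,0,0.038],"twist": [0,0,0]}
    - {"grip": 0,"dp": [0,0,0.046],"twist": [0,0,0]}
    - {"grip": 0,"dp": [0,0,0.046],"twist": [0,0,0]}
    - {"grip": 0,"dp": [-0.006,0,0.046],"twist": [0,0,0]}
    - {"grip": 0,"dp": [-0.012,0,0.046],"twist": [0,0,0]}
    - {"grip": 0,"dp": [-0.018,0,0.046],"twist": [0,0,0]}
    - {"grip": 0,"dp": [-0.022,0,0.046],"twist": [0,0,0]}
    - {"grip": 0,"dp": [-0.025,0,0.046],"twist": [0,0,0]}

```text
time: 5.83
tool_pos: [0.5147, -0.1185, 0.1901]
eef_rot: [0.076, -3.139, -0.0]
wrist_force: [-3.9, -0.2, 3.1]
finger_gap: 0.0002
gripper_force: 2.2
```

Contact is at about 4 N. Pushing on past upright.

Call:
send_rows:
  targets:
    - {"grip": 0,"dp": [-0.005,0,0],"twist": [0,0,0]}
    - {"grip": 0,"dp": [-0.01,0,0],"twist": [0,0,0]}
    - {"grip": 0,"dp": [-0.015,0,0],"twist": [0,0,0]}
    - {"grip": 0,"dp": [-0.02,0,0],"twist": [0,0,0]}
    - {"grip": 0,"dp": [-0.025,0,0],"twist": [0,0,0]}
    - {"grip": 0,"dp": [-0.03,0,0],"twist": [0,0,0]}
    - {"grip": 0,"dp": [-0.034,0,0],"twist": [0,0,0]}
    - {"grip": 0,"dp": [-0.038,0,0],"twist": [0,0,0]}
    - {"grip": 0,"dp": [-0.042,0,0],"twist": [0,0,0]}
    - {"grip": 0,"dp": [-0.046,0,0],"twist": [0,0,0]}
    - {"grip": 0,"dp": [-0.05,0,0],"twist": [0,0,0]}
    - {"grip": 0,"dp": [-0.05,0,0],"twist": [0,0,0]}

```text
time: 6.83
tool_pos: [0.5658, -0.1163, 0.1892]
eef_rot: [-0.076, 3.14, -0.0]
wrist_force: [-0.1, 0.0, -0.0]
finger_gap: 0.0006
gripper_force: 0.0
```

Call:
send_rows:
  targets:
    - {"grip": 0,"dp": [0.02,0,0],"twist": [0,0,0]}
    - {"grip": 0,"dp": [0.045,0,0],"twist": [0,0,0]}
    - {"grip": 0,"dp": [0.07,0,0],"twist": [0,0,0]}
    - {"grip": 0,"dp": [0.079,0,0],"twist": [0,0,0]}
    - {"grip": 0,"dp": [0.079,0,0],"twist": [0,0,0]}
    - {"grip": 0,"dp": [0.079,0,0],"twist": [0,0,0]}

```text
time: 7.33
tool_pos: [0.4867, -0.1203, 0.1898]
eef_rot: [-0.075, 3.139, -0.001]
wrist_force: [0.1, -0.6, -0.4]
finger_gap: 0.0007
gripper_force: 0.0
```

```bash
python3 - <<'E'
from h import *
a=[]
for n in("scene","wrist"):
    c=read_camera(n); c["intrinsics"]=np.array(c["intrinsics"])
    a.append(cv2.resize(c["img"][200:320,240:400],(560,420)) if n=="scene" else cv2.resize(c["img"],None,fx=.5,fy=.5)); 
    O=np.array([.535,.018,0]);R=Ro.from_euler("z",.047).as_matrix()
    for p in([-.055,-.136,.079],[.074,-.136,.128],[-.1,-.1,.04]):print(n,p,proj(c,O+R@p).round(0))
b=np.zeros((600,800,3),np.uint8); b[:420,:560]=a[0]; b[360:,480:]=a[1]; cv2.imwrite("pics/m3.png",b)
s=state();print(s["tool_pos"],s["wrist_force"])
E
```

```text
scene [-0.055, -0.136, 0.079] [325. 290.]
scene [0.074, -0.136, 0.128] [366. 249.]
scene [-0.1, -0.1, 0.04] [300. 302.]
wrist [-0.055, -0.136, 0.079] [326. 276.]
wrist [0.074, -0.136, 0.128] [325. 582.]
wrist [-0.1, -0.1, 0.04] [391. 177.]
[ 0.48749527 -0.1202631   0.18960576] [-0.56762896  0.35826572  0.3877936 ]
```

View pics/m3.png

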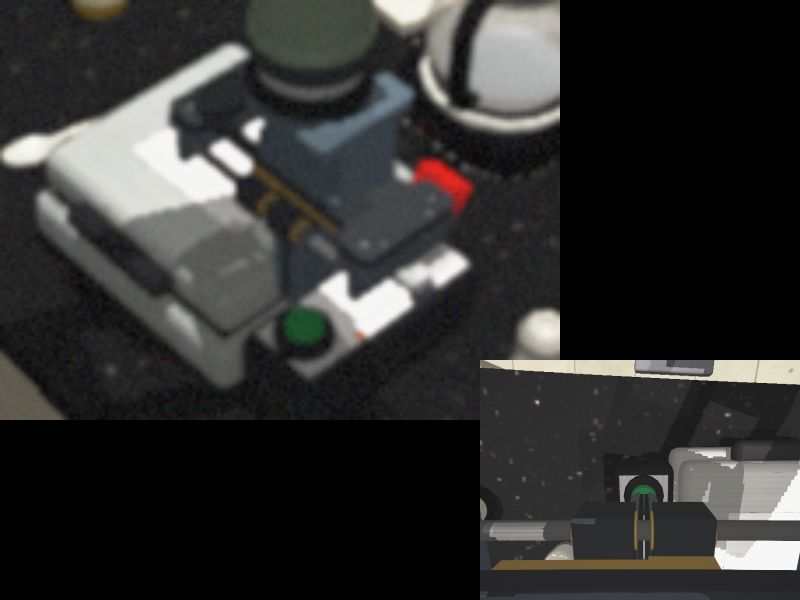

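The lever now leans back at scene pixel (366,253), against a predicted (366,249) for locked. The machine has not moved and the tip is over the button. Pressing now.

Call:
send_rows:
  targets:
    - {"grip": 0,"dp": [0,0,0.015],"twist": [0,0,0]}
    - {"grip": 0,"dp": [0,0,0.026],"twist": [0,0,0]}
    - {"grip": 0,"dp": [0,0,0.03],"twist": [0,0,0]}
    - {"grip": 0,"dp": [0,0,0.032],"twist": [0,0,0]}
    - {"grip": 0,"dp": [0,0,0.034],"twist": [0,0,0]}
    - {"grip": 0,"dp": [0,0,0.036],"twist": [0,0,0]}
    - {"grip": 0,"dp": [0,0,0.038],"twist": [0,0,0]}
    - {"grip": 0,"dp": [0,0,0.038],"twist": [0,0,0]}

```text
time: 8.1
tool_pos: [0.4864, -0.12, 0.1525]
eef_rot: [-0.075, 3.139, 0.0]
wrist_force: [-2.4, 2.4, 7.1]
finger_gap: 0.0009
gripper_force: 3.7
```

Call:
send_rows:
  targets:
    - {"grip": 0,"dp": [0,0,0.002],"twist": [0,0,0]}
    - {"grip": 0,"dp": [0,0,0.003],"twist": [0,0,0]}
    - {"grip": 0,"dp": [0,0,0.003],"twist": [0,0,0]}

```text
time: 8.35
tool_pos: [0.4864, -0.12, 0.1521]
eef_rot: [-0.075, 3.138, -0.0]
wrist_force: [-7.0, 3.1, 26.5]
finger_gap: 0.0008
gripper_force: 13.5
```

The tip moved only another 0.4 mm and the force rose to 26 N, so the button is at its stop. Lifting off and backing away.

Call:
send_rows:
  targets:
    - {"grip": 0,"dp": [0,0,-0.01],"twist": [0,0,0]}
    - {"grip": 0,"dp": [0,0,-0.03],"twist": [0,0,0]}
    - {"grip": 0,"dp": [0,0,-0.07],"twist": [0,0,0]}
    - {"grip": 0,"dp": [0,0,-0.11],"twist": [0,0,0]}
    - {"grip": 0,"dp": [0.04,0,-0.14],"twist": [0,0,0]}
    - {"grip": 0,"dp": [0.08,0,-0.15],"twist": [0,0,0]}
    - {"grip": 0,"dp": [0.12,0,-0.15],"twist": [0,0,0]}
    - {"grip": 0,"dp": [0.14,0,-0.15],"twist": [0,0,0]}
    - {"grip": 0,"dp": [0.14,0,-0.15],"twist": [0,0,0]}
    - {"grip": 0,"dp": [0.14,0,-0.15],"twist": [0,0,0]}

```text
time: 9.18
tool_pos: [0.3457, -0.127, 0.299]
eef_rot: [-0.073, 3.138, -0.002]
wrist_force: [0.4, -0.2, -0.4]
finger_gap: 0.0005
gripper_force: 0.0
```

```bash
python3 - <<'E'
from h import *
b=np.zeros((420,800,3),np.uint8)
for i,n in enumerate(("scene","top")):
    c=read_camera(n); b[:300,i*400:i*400+400]=cv2.resize(c["img"][200:320,240:400],(400,300))
    c["intrinsics"]=np.array(c["intrinsics"]);x=[324,360][i]; w=c["img"][255:310,x-25:x+25]; g=cv2.inRange(cv2.cvtColor(w,cv2.COLOR_BGR2HSV),(45,120,40),(85,255,255)); v,u=np.nonzero(g); print(n,u.mean()+x-25,v.mean()+255,len(u))
cv2.imwrite("pics/m4.png",b); s=state();print(s["tool_pos"],s["wrist_force"],s["time"])
E
```

```text
scene 326.4395604395604 292.5164835164835 91
top nan nan 0
[ 0.34726067 -0.12708756  0.29864716] [-0.32823894 -0.53334245 -0.10962956] 9.2833<stdin>:5: RuntimeWarning: Mean of empty slice.
  ret = ret.dtype.type(ret / rcount)
```

View pics/m4.png

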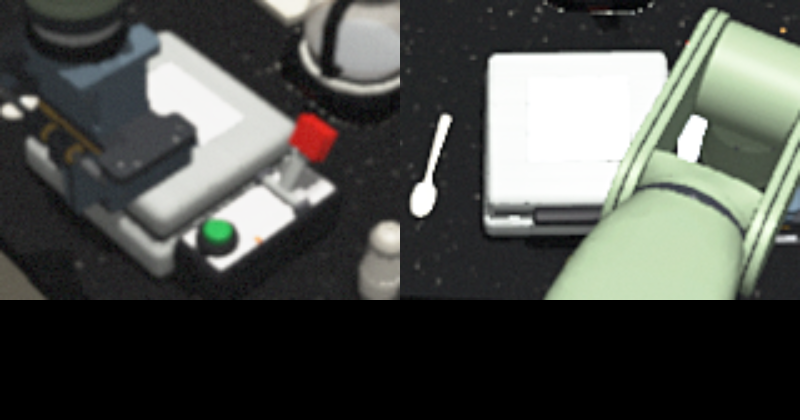

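The lid is shut and the lever is locked back at crop pixel (315,138). The button is up at scene pixel (326.4,292.5), the same spot as before. The spoon and shaker look undisturbed and the hand is clear.

```bash
python3 -c "
from h import *
print(ticket.finish_job())"
```

```text
the job is handed in; nothing more can be done
None
```

I shut the lid, flipped the lever to its locked position, pressed the start button and let it come back up, then moved the hand clear and handed the job in at about 9.3 s; no verdict came back.

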